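# Fetch the LED driver from behind the row on the lamp shelf

## Task

First clear the glass bulb, the blue battery box and the torch from the row on the mahogany shelf, standing all three upright on the dark side mat, while the white LED driver behind them stays where it is. With the three still on the side mat, fetch the driver and lay it flat on the green mat, centred in its white outline. Then stand each of the three back upright on the centre of its own pad on the shelf (bulb on cream, torch on black, battery box on light blue and square to it); the bulb is glass, so never drop it or tip it over.

Things in the scene. Friction and masses are not known exactly. Their poses are not given: they have to be found in the camera images.
- bulb_c (a point): Centre of the globe of a cream-white glass globe bulb, 56 mm in diameter, screwed upright into a round white porcelain holder (foot 60 mm diameter); one loose piece, 98 mm tall, about 0.2 kg. The point is 70 mm above its underside, z up; grasp the globe here. At the start it stands on the cream pad.
- batbox_c (a point): Centre of the loose blue plastic battery box, 56 mm (own x) by 46 mm (own y) by 80 mm tall, about 0.25 kg; the point is 40 mm above its underside. At the start it stands on the light blue pad.
- torch_c (a point): Middle of the barrel of the loose silver aluminium torch standing upright on its head: barrel 29 mm diameter, head (at the bottom, 40 mm high) 44 mm diameter, 98 mm tall, about 0.18 kg. The point is on its axis, 65 mm above its underside; grasp the barrel here. At the start it stands on the black pad.
- driver_c (a point): Centre of the loose LED driver: a white flat bar with orange ends, 150 mm long (own x) by 40 mm wide (own y) by 34 mm high, about 0.25 kg; the point is 17 mm above its underside. It lies on the shelf board, lengthwise just behind the row, with 40 mm or more free behind it and low tubes (31 mm above the board) beyond.
- pad_bulb: Cream round pad, 76 mm diameter, 2 mm thick, fixed on the shelf: the bulb's own place. Origin at the centre of its underside, on the shelf board, whose top is 40 mm above the table. The three pads stand in one row along their own y axes, 110 mm apart, in any order.
- pad_box: Light blue rectangular pad, 76 mm (own x) by 70 mm (own y), 2 mm thick, fixed on the shelf: the battery box's own place; box x is to lie along pad x. Origin at the centre of its underside, on the shelf board.
- pad_torch: Black round pad, 72 mm diameter, 2 mm thick, fixed on the shelf: the torch's own place. Origin at the centre of its underside, on the shelf board.
- park: Dark grey side mat with yellow edge lines, 280 mm (own x) by 120 mm (own y), 3 mm thick, fixed on the table to the left or right of the shelf: where the three wait. Origin at the centre of its underside.
- jobmat: Green mat 200 mm (own x) by 90 mm (own y), 3 mm thick, fixed on the table on the other side of the shelf, with a white outline (158 by 48 mm, long way along own x) at its centre where the driver goes, either way round. Origin at the centre of its underside.

How it is judged:
By the outcome, as a careful person would: the job done as asked, in the order asked, and still so for the second after the job is handed in, with the robot touching nothing.
It also fails if it takes over 149 s, if anything falls off the work surface, if the arm or the gripper's body presses on something with over 40 N, if the wrist force passes 120 N, or if a joint passes its speed limit or range.

## Robot

A 6-joint arm with a two-finger parallel gripper is mounted at the origin on the work surface. World frame = base frame: x ahead of the robot, y to its left, z up, the work surface at z = 0. Lengths are in mm, angles in degrees, forces in N, time in s.
With the tool pointing down it reaches from about 250 to 850 mm from the base axis. Payload 12.5 kg.
Tool frame: the origin (TCP) lies on the centre line of the jaws, within the pads' length; the fingertips stand arm.tcp_to_tips ahead of it and the grasp point (between the pads) lies 11 mm behind it (arm.tcp_to_tips is the distance from the TCP to the fingertips, in mm); z points along the fingers, y is the line along which they close (so a half turn about z gives the same grasp; the last joint's range is limited). The gripper opens to 93 mm and grips with 3 to 60 N. Pads are 15 mm wide; open, the fingers measure 128 mm over their backs; the gripper's body (75 mm by 188 mm) begins 65 mm behind the grasp point.
Start: joints at [59.897, 20.094, 94.641, -0, 65.266, -4.847], TCP at [234.633, 497.425, 226.633] pointing down, gripper open.
Joint ranges: [-157.81, 157.81], [-45, 120.19], [0.68, 151.7], [-89.99, 269.99], [4.06, 180], [-164.3, 164.3]. Speed limits (degrees/s): [127.2, 127.2, 159.86, 180, 180, 180].

## Interface

Orientations are given as a 3x3 rotation matrix whose columns are the frame's x, y, z axes.
In Python, from station import arm, telemetry, vision gives the robot as it stands. The module is installed in compiled form; this text tells all that it offers. Calls block until the motion is done:
- arm.move_ptp(position, orientation): joint-space move of the TCP to a pose.
- arm.move_l(position, attitude=None, v=150, guard=None): straight line of the TCP; attitude=None keeps the orientation; v is the mean speed in mm/s. With guard (N) it stops when the force on the tool has changed by that much, and returns True; else False.
- arm.set_joints(angles): joint-space move.
- arm.set_gripper(opening, newtons=None): opening from 0.0 (shut) to 1.0 (fully open); newtons is the grip in N (None keeps the last); returns when the fingers have stopped.
- arm.dwell(seconds).
- arm.ik(position, orientation): joint angles nearest the present ones, or None.
- telemetry.get_state(): the state.
- vision.grab_frame(name): name is "scene" or "top"; returns a dict with "color" (384x512x3 uint8, red, green, blue), "fx", "fy", "cx", "cy" (pixels), "k1" (the pictures are not rectified: a ray, as slopes to the right and down, at radius r is drawn at 1 + k1 r^2 times it, then the intrinsics apply), "rvec" (rotation vector, rad) and "tvec" (3), from world to camera coordinates, as OpenCV has them. Camera axes: x right, y down, z forward; pixel columns grow to the right and rows downward; lengths in mm; the calibration is good to about 2 mm. A picture is of the moment at which its call begins. There is no depth.
A pose or a line that the arm cannot do raises arm.Unreachable and nothing moves.
- arm.job_done(): hands the job in; it is judged then, once.
The state is a dict: "clock": time; "qpos": joint angles; "qd": joint speeds; "effort": joint torques, N m; "tcp_pos": TCP position; "eef_rot": TCP orientation; "contact_force": force on the tool from outside, world axes, zero at the start; "torque": the same for the moment, N m; "width": opening from 0.0 (shut) to 1.0 (fully open); "grasp_force": force on a finger pad.
Only numpy, scipy, OpenCV 4.12 (cv2) and the standard library are available. Lean on these libraries where they do the work, as an engineer would, in place of code of your own. Each camera call takes 0.05 s, during which the arm holds its last target. There are 200 camera calls.

## Working session

There is one attempt and no reset: what is moved stays moved. The work goes in short steps, each a Python script; the robot and the scene stay as the last script left them, time stands still between calls to the robot, and variables do not carry over. Pictures are saved under pics/ and viewed, at most 14 in all, crops included, and the job is handed in when it is done.

```bash
mkdir -p pics
python3 - <<'E'
from station import arm, telemetry, vision
import cv2
for n in("scene","top"):
    f=vision.grab_frame(n); cv2.imwrite(f"pics/{n}0.png",cv2.resize(f["color"][:,:,::-1],(800,600),interpolation=cv2.INTER_CUBIC))
    print(n,{k:v for k,v in f.items() if k!="color"})
    R=cv2.Rodrigues(f["rvec"])[0]; print(-R.T@f["tvec"])
print(arm.tcp_to_tips,telemetry.get_state())
E
```

```text
scene {'fx': 352.1266834597916, 'fy': 352.1266834597916, 'cx': 252.38020279497323, 'cy': 191.43465873019926, 'k1': -0.09481831325485739, 'rvec': array([ 1.68143732,  2.02519095, -0.71172552]), 'tvec': array([  89.81539073, -361.33650748, 1346.80414442])}
[1114.03529789  128.12699304  833.67925978]
top {'fx': 490.2608829327712, 'fy': 490.2608829327712, 'cx': 258.5936252240871, 'cy': 190.16220118430758, 'k1': 0.041996940470397114, 'rvec': array([ 2.20679026, -2.15493459,  0.1003934 ]), 'tvec': array([  -8.56163309,  526.66383845, 1126.3775779 ])}
[ 428.77923869   10.51534161 1167.13852663]
8.0 {'clock': 0.1, 'qpos': array([ 5.98971239e+01,  2.01209315e+01,  9.46706384e+01, -1.36092834e-03,
        6.52672692e+01, -4.84826569e+00]), 'qd': array([ 0.00839386, -0.08465967, -0.12251284,  0.00158593, -0.04239546,
        0.07214756]), 'effort': array([ 2.56159823e-03, -4.98029101e+01, -2.85711694e+01,  7.01162196e-02,
        2.38371844e-02, -1.49240833e-05]), 'tcp_pos': array([234.4986672 , 497.18485666, 226.17586146]), 'eef_rot': array([[-9.04425046e-01,  4.26632266e-01, -4.96399547e-04],
       [ 4.26632549e-01,  9.04424601e-01, -8.99249050e-04],
       [ 6.53073031e-05, -1.02508357e-03, -9.99999472e-01]]), 'contact_force': array([ 0.29474765, -0.04339082,  0.22642094]), 'torque': array([-0.08501387, -0.01636106,  0.01824708]), 'grasp_force': 0.0, 'width': 1.0005861541658019}
```

View pics/scene0.png

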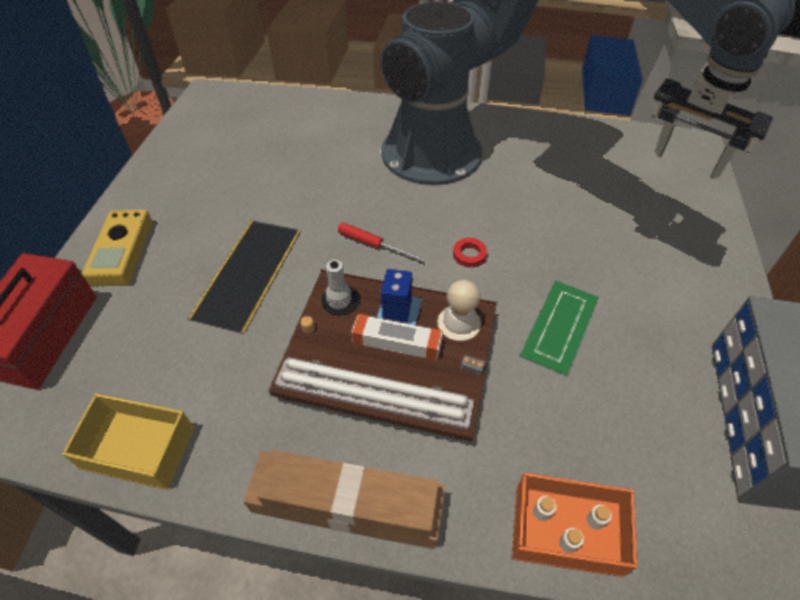

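View pics/top0.png

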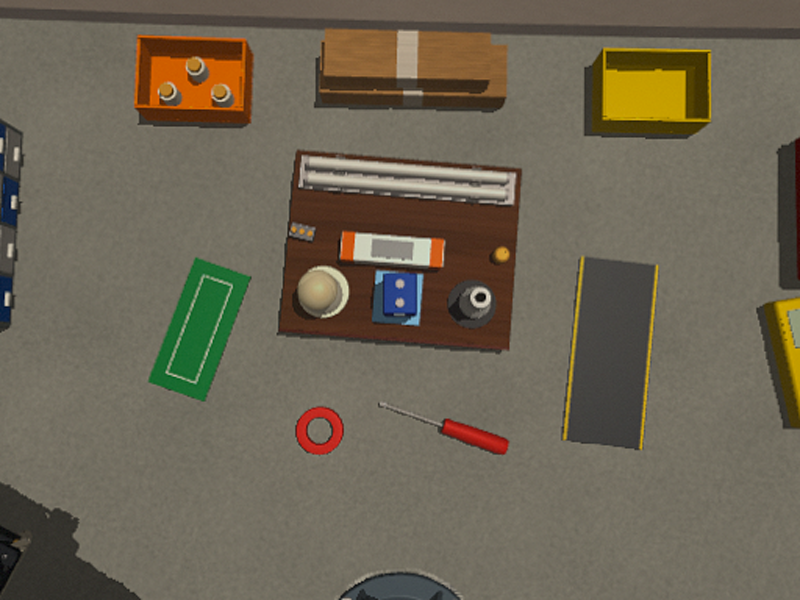

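The scene view shows the row torch (338,290), box (397,295), bulb (462,300), driver (397,337). In the top view (up = +x, left = +y) bulb is at (319,292), box (399,294), torch (481,297), driver (392,250), park mat on the right at (611,352) and green mat on the left at (200,330).

```bash
cat > h.py <<'E'
import numpy as np, cv2
from station import arm, telemetry, vision
def cam(f):
    K=np.array([[f["fx"],0,f["cx"]],[0,f["fy"],f["cy"]],[0,0,1]]); return K,np.array([f["k1"],0,0,0,0.]),cv2.Rodrigues(f["rvec"])[0]
def cast(f,uv,z):
    """pixels -> world points on the plane at height z"""
    K,d,R=cam(f); n=cv2.undistortPoints(np.array(uv,float).reshape(-1,1,2),K,d)[:,0]
    r=np.c_[n,np.ones(len(n))]@R; c=-R.T@f["tvec"]
    return c+r*((z-c[2])/r[:,2])[:,None]
def proj(f,p):
    K,d,R=cam(f); return cv2.projectPoints(np.array(p,float).reshape(-1,1,3),f["rvec"],f["tvec"],K,d)[0][:,0]
def hsv(f): return cv2.cvtColor(f["color"],cv2.COLOR_RGB2HSV)
def blob(m,box):
    """largest contour of mask in (u0,v0,u1,v1)"""
    k=np.zeros(m.shape,np.uint8); u0,v0,u1,v1=box; k[v0:v1,u0:u1]=m[v0:v1,u0:u1]
    c=cv2.findContours(k.astype(np.uint8),cv2.RETR_EXTERNAL,cv2.CHAIN_APPROX_NONE)[0]
    return max(c,key=cv2.contourArea)[:,0]
def rect(f,c,z):
    """min-area rectangle of a contour on plane z: centre, (long,short), angle of long side in deg"""
    (x,y),(w,h),a=cv2.minAreaRect(cast(f,c,z)[:,:2].astype(np.float32))
    if w<h: w,h,a=h,w,a+90
    return np.round([x,y,w,h,(a+90)%180-90],1)
E
python3 - <<'E'
from h import *
f=vision.grab_frame("top");g=vision.grab_frame("scene");H=hsv(f);h,s,v=[H[...,i].astype(int) for i in range(3)]
print("job",rect(f,blob((h>40)&(h<85)&(s>100),(80,150,180,270)),3))
# park: dark grey incl yellow edges
dark=(v<85)&(s<60); print("parkdark",rect(f,blob(dark,(355,155,430,295)),3))
yel=(h>18)&(h<35)&(s>110); print("parkall",rect(f,blob(cv2.morphologyEx((dark|yel).astype(np.uint8),cv2.MORPH_CLOSE,np.ones((3,3))),(355,155,430,295)),3))
orr=(h<14)&(s>150)&(v>120); wh=(s<60)&(v>110)
print("driver",rect(f,blob(cv2.morphologyEx((orr|wh).astype(np.uint8),cv2.MORPH_CLOSE,np.ones((5,5))),(212,143,290,176)),74))
blue=(h>110)&(h<130)&(s>150)&(v>90); c=blob(blue,(230,165,285,215)); print("box",rect(f,c,122),cv2.boundingRect(c))
lb=(h>95)&(h<112)&(s>60)
c=blob(lb|((h>105)&(h<130)&(s>100)),(230,165,285,215)); print("boxpad",rect(f,c,42))
a=f["color"][140:230,180:340]; b=g["color"][160:235,190:325]
A=cv2.resize(a,(800,450),interpolation=cv2.INTER_NEAREST); cv2.imwrite("pics/tz.png",A[...,::-1])
cv2.imwrite("pics/sz.png",cv2.resize(b,None,fx=5.9,fy=5.9,interpolation=cv2.INTER_NEAREST)[...,::-1])
E
```

```text
job [473.6 312.6 199.1  89.8 -18. ]
parkdark [ 453.2 -310.3  279.8  106.6   -5.3]
parkall [ 453.9 -308.8  280.9  123.4   -5.3]
driver [592.2  23.7 148.6  41.2  87. ]
box [523.8  10.2  53.7  42.9   1.4] (246, 175, 21, 26)
boxpad [524.9  14.8  76.6  70.4  -3.8]
```

View pics/tz.png

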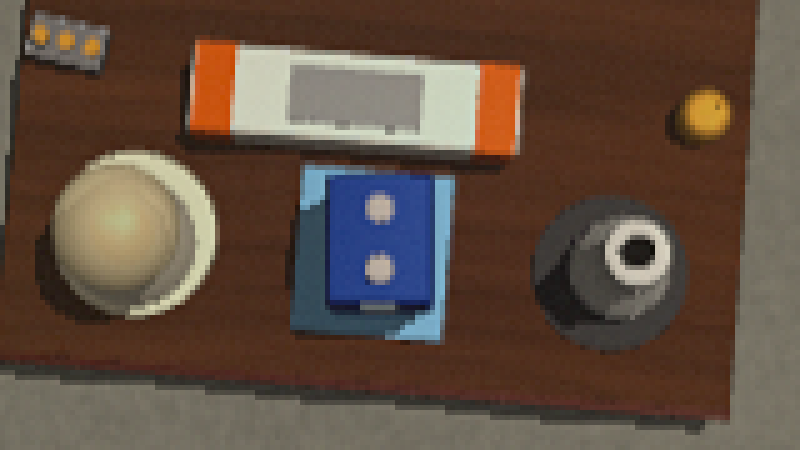

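View pics/sz.png

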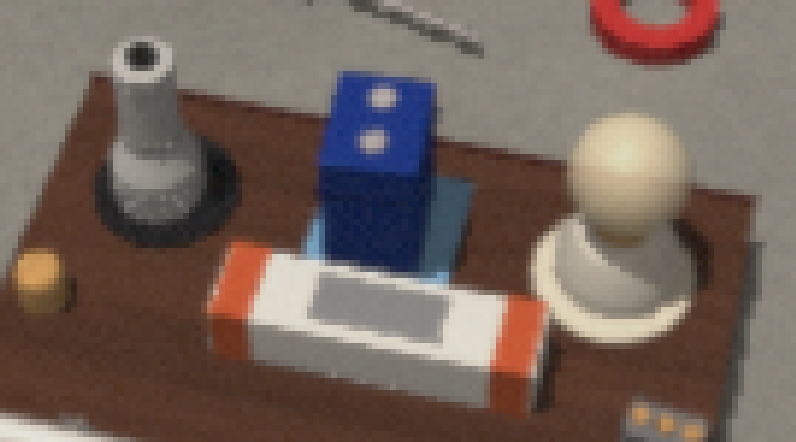

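Zoomed top view: globe centre at crop (118,228) → pixel (203.6,185.6), torch top ring (638,252) → (307.6,190.4), box top face about (380,241) and turned about 5° to its pad. Zoomed scene view: globe (630,173) → (296.8,189.3), torch top (143,58) → (214.2,169.8).

Run:
```python
from h import *
f=vision.grab_frame("top");g=vision.grab_frame("scene")
for n,a,b,z in(("bulb",(203.6,185.6),(296.8,189.3),112),("torch",(307.6,190.4),(214.2,169.8),140)):
    print(n,cast(f,[a],z)[0][:2],cast(g,[b],z)[0][:2])
h,s,v=[hsv(f)[...,i].astype(int) for i in range(3)]
c=blob((v<85)&(s<70),(283,176,322,214)); print("blackpad",cv2.minEnclosingCircle(cast(f,c,42)[:,:2].astype(np.float32)))
c=blob((v>100)&(s<125),(185,165,228,206)); P=cast(f,c,42)[:,:2].astype(np.float32); print("creampad",cv2.minEnclosingCircle(P))
h,s,v=[hsv(g)[...,i].astype(int) for i in range(3)]
c=blob((h>110)&(s>120)&(v>110),(235,165,270,205)); print("box scene top",cv2.boundingRect(c),rect(g,c,122))
for p in ([520,120,112],[520,10,100],[515,-100,107],[560,-320,90]):
    print(arm.ik(p,np.array([[1,0,0],[0,-1,0],[0,0,-1.]])))
```

```text
bulb [526.07924668 123.39465754] [527.2305997  128.59524046]
torch [518.64631515 -98.43208124] [523.43772627 -93.39705397]
blackpad ((518.324951171875, -95.08039855957031), 35.70282745361328)
creampad ((531.2785034179688, 123.84168243408203), 38.84152603149414)
box scene top (244, 173, 19, 16) [525.7  12.6  52.8  42.2   1.2]
[ 7.99592145e+00  2.69935325e+01  1.02778091e+02 -2.54444375e-14
  5.02283761e+01  9.79959214e+01]
[-4.02776094e+00  2.68996892e+01  1.05201455e+02 -2.54444375e-14
  4.78988559e+01  8.59722391e+01]
[-1.60737798e+01  2.66493888e+01  1.04300979e+02 -2.54444375e-14
  4.90496322e+01  7.39262202e+01]
[-3.38792182e+01  3.86236760e+01  8.55949035e+01 -2.54444375e-14
  5.57814206e+01  5.61207818e+01]
```

```bash
cat >> h.py <<'E'
ZUP=225
def rot(yaw):
    c,s=np.cos(np.radians(yaw)),np.sin(np.radians(yaw)); return np.array([[c,s,0],[s,-c,0],[0,0,-1.]])
def pick(x,y,z,yaw,newtons,opening=1.0):
    """z = TCP height at the grasp"""
    arm.move_ptp([x,y,ZUP],rot(yaw)); arm.set_gripper(opening)
    arm.move_l([x,y,z+25],v=180); hit=arm.move_l([x,y,z],v=60,guard=8)
    arm.set_gripper(0.0,newtons); s=telemetry.get_state()
    print("pick hit",hit,"width",round(s["width"]*93,1),"force",round(s["grasp_force"],1),"tcp",s["tcp_pos"].round(1))
    arm.move_l([x,y,ZUP],v=150)
    s=telemetry.get_state(); print(" lifted width",round(s["width"]*93,1),"F",s["contact_force"].round(1),"t",round(s["clock"],1))
def place(x,y,z,yaw,opening=1.0):
    """z = TCP height at which the underside should just touch"""
    arm.move_ptp([x,y,ZUP],rot(yaw)); arm.move_l([x,y,z+10],v=150); arm.dwell(.3)
    hit=arm.move_l([x,y,z-2],v=12,guard=3); s=telemetry.get_state()
    print("place hit",hit,"tcp",s["tcp_pos"].round(1),"want z",z)
    arm.set_gripper(opening); arm.move_l([x,y,ZUP],v=150); print(" t",round(telemetry.get_state()["clock"],1))
PARK=np.array([453.5,-309.5]); PYAW=-5.3; PD=np.array([np.cos(np.radians(PYAW)),np.sin(np.radians(PYAW))])
def slot(i): return PARK+88*i*PD
E
python3 - <<'E'
from h import *
pick(527,125,101,-3.5,20); place(*slot(1),62,PYAW)
f=vision.grab_frame("top"); cv2.imwrite("pics/a1.png",cv2.resize(f["color"],(800,600))[...,::-1])
E
```

```text
pick hit False width 54.4 force 20.0 tcp [527.1 125.1 101.1]
 lifted width 54.3 F [-0.5 -0.4 -3. ] t 5.2
place hit True tcp [ 541.1 -317.6   62.1] want z 62
 t 11.1
```

View pics/a1.png

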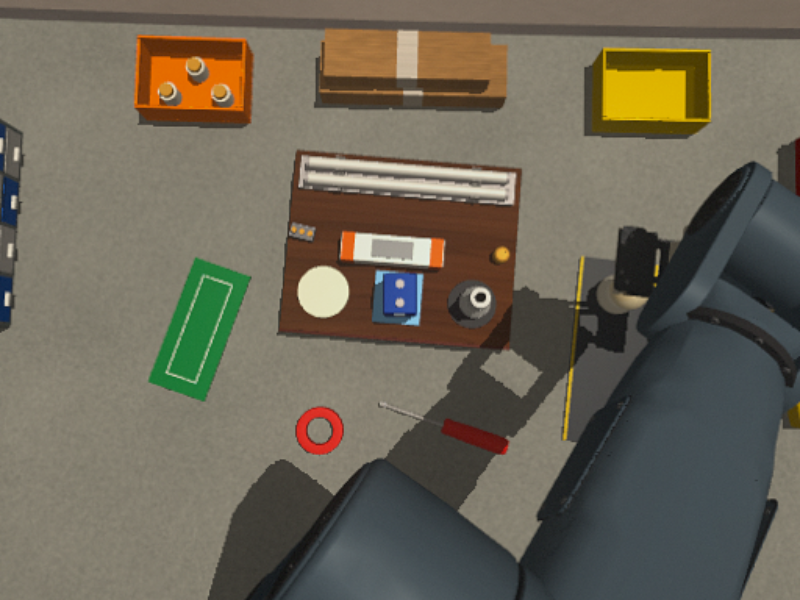

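The bulb stands on the far end of the park mat (about (620,290)), and the cream pad is clear at (323,291). Next come the box and torch.

Run:
```python
from h import *
pick(524.5,11,86,1.4,20); place(*slot(0),47,PYAW)
pick(520,-97,96,-3.5,20); place(*slot(-1),57,PYAW)
arm.move_ptp([500,250,ZUP+30],rot(80))
f=vision.grab_frame("top"); cv2.imwrite("pics/a2.png",cv2.resize(f["color"],(800,600))[...,::-1])
g=vision.grab_frame("scene"); cv2.imwrite("pics/a2s.png",cv2.resize(g["color"],(800,600))[...,::-1])
```

```text
pick hit False width 45.8 force 20.0 tcp [524.5  11.1  86. ]
 lifted width 45.8 F [-0.8 -0.3 -3.6] t 15.8
place hit True tcp [ 453.4 -309.4   47. ] want z 47
 t 21.7
pick hit False width 29.2 force 20.0 tcp [520. -97.  96.]
 lifted width 28.6 F [ 0.  -0.3 -2.1] t 26.1
place hit True tcp [ 365.8 -301.3   57. ] want z 57
 t 31.8
```

View pics/a2.png

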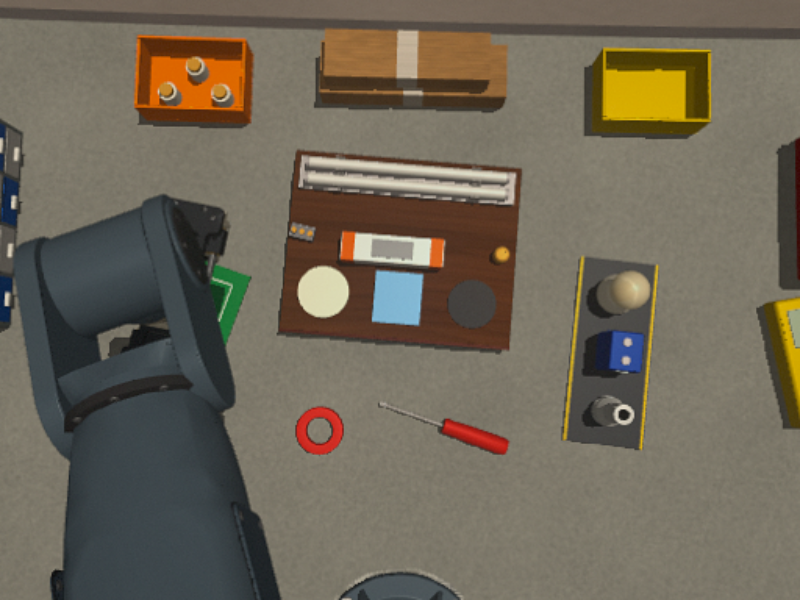

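All three stand on the park mat (bulb (628,290), box (625,352), torch (622,413)), the driver is untouched, and the pads are fully visible. I'll measure the pads, driver and parked items together, comparing the parked items with the known gripper positions.

Run:
```python
from h import *
T=vision.grab_frame("top");S=vision.grab_frame("scene")
def win(f,x,y,z,r):
    p=proj(f,[[x+a,y+b,z] for a in(-r,r) for b in(-r,r)]); return [int(q) for q in (*np.clip(p.min(0),0,None),*p.max(0))]
def cen(f,c,z):
    P=cast(f,c,z)[:,:2].astype(np.float32); e=cv2.fitEllipse(P); return np.round([*e[0],*e[1]],1)
for n,f in(("top",T),("scene",S)):
    h,s,v=[hsv(f)[...,i].astype(int) for i in range(3)]
    def t(name,fn):
        try: print(n,name,fn())
        except Exception as e: print(n,name,"fail",e)
    t("cream",lambda:cen(f,blob((v>120)&(s<90),win(f,531,124,42,42)),42))
    t("black",lambda:cen(f,blob((v<90)&(s<85),win(f,518,-95,42,40)),42))
    t("boxpad",lambda:rect(f,blob((h>90)&(h<115)&(s>60)&(v>90),win(f,525,15,42,48)),42))
    dm=cv2.morphologyEx((((h<14)&(s>170)&(v>140))|((s<75)&(v>105))).astype(np.uint8),cv2.MORPH_CLOSE,np.ones((5,5)))
    t("driver",lambda:rect(f,blob(dm,(212,143,290,176) if n=="top" else (210,195,300,232)),74))
    t("boxtop",lambda:rect(f,blob((h>110)&(h<130)&(s>120)&(v>110),win(f,453,-309,83,40)),83))
    t("job",lambda:rect(f,blob((h>40)&(h<85)&(s>100),win(f,474,312,3,110)),3))
    w=win(f,541,-318,73,40);print(n,"globe win",w,proj(f,[[541.1,-317.6,73]]),"torch top",proj(f,[[365.8,-301.3,101]]))
    a=f["color"]; u,q=proj(f,[[453,-309,60]])[0].astype(int)
    cv2.imwrite(f"pics/p_{n}.png",cv2.resize(a[q-55:q+55,u-45:u+45],None,fx=5,fy=5,interpolation=cv2.INTER_NEAREST)[...,::-1]); print("crop origin",u-45,q-55)
a,b=[cv2.imread(f"pics/p_{n}.png") for n in("top","scene")]; 
cv2.imwrite("pics/p_both.png",np.hstack([a,b])[:, :800] if a.shape[1]*2<=800 else cv2.resize(np.hstack([a,b]),(800,489)))
```

```text
top cream [531.5 124.5  74.3  75.3]
top black [518.2 -94.8  69.3  69.9]
top boxpad [524.8  14.7  77.2  70.   -3.2]
top driver [586.1  24.2 149.1  53.5  87. ]
top boxtop [ 453.2 -310.2   53.5   43.7   -5. ]
top job [511.6 283.1 108.5  57.2 -18. ]
top globe win [384, 167, 420, 203] [[402.50087714 185.29337908]] torch top [[399.06504889 265.02003834]]
crop origin 352 169
scene cream [531.2 125.3  76.2  78.7]
scene black [518.6 -93.6  68.5  68.9]
scene boxpad [517.5  17.   69.2  61.3  86.8]
scene driver [588.   52.3 199.6 101.6 -75. ]
scene boxtop [ 454.  -308.2   53.5   40.5   -5.9]
scene job [474.4 313.9 198.2  86.8 -17.8]
scene globe win [120, 167, 157, 192] [[139.41849949 179.66383565]] torch top [[163.55922193 132.0586171 ]]
crop origin 109 106
```

View pics/p_both.png

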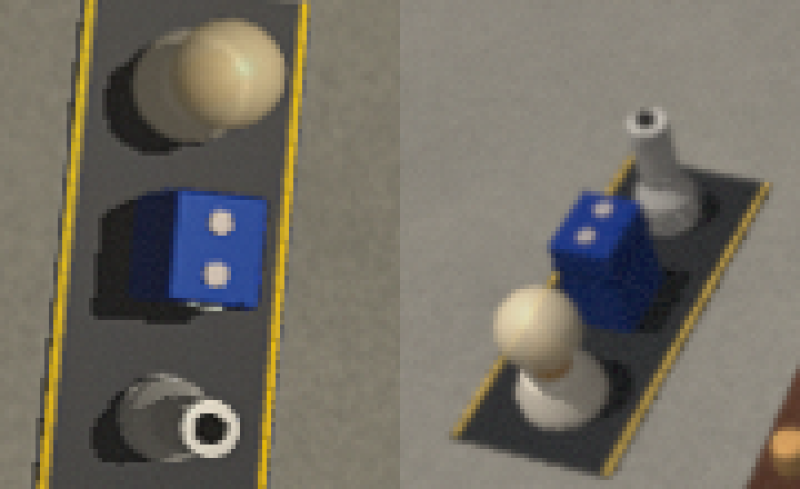

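Pads agree across the views: cream (531.4,124.8), light blue (524.9,15.0), black (518.3,−94.8), 110 mm spacing, yaw −3.4°. The crop shows bulb, box and torch upright, within about 1 mm in x of the gripper positions. Now the driver.

Run:
```python
from h import *
pick(592,24,53,87,25,.67); place(474,313,16,162,.67)
arm.move_ptp([450,60,ZUP+60],rot(90))
f=vision.grab_frame("top"); h,s,v=[hsv(f)[...,i].astype(int) for i in range(3)]
print("job",rect(f,blob((h>40)&(h<85)&(s>100),(80,150,180,270)),3))
m=cv2.morphologyEx((((h<14)&(s>150)&(v>120))|((s<60)&(v>110))).astype(np.uint8),cv2.MORPH_OPEN,np.ones((3,3)))
m=cv2.morphologyEx(m,cv2.MORPH_CLOSE,np.ones((7,7)))
k=np.zeros(h.shape,np.uint8); c=proj(f,[[474,313,37]])[0]
p=proj(f,[[474+a*.951+b*.309,313-a*.309+b*.951,37] for a,b in((-88,-32),(88,-32),(88,32),(-88,32))]); cv2.fillPoly(k,[p.astype(int)],1)
print("driver",rect(f,blob(m*k,(60,150,190,280)),37))
u,q=c.astype(int); cv2.imwrite("pics/d.png",cv2.resize(f["color"][q-55:q+55,u-60:u+60],None,fx=5,fy=5,interpolation=cv2.INTER_NEAREST)[...,::-1]); print(u-60,q-55)
```

```text
pick hit False width 39.8 force 25.0 tcp [592.1  24.   53.2]
 lifted width 40.2 F [ 0.6 -0.6 -3. ] t 39.0
place hit True tcp [473.9 312.9  16.2] want z 16
 t 44.9
job [473.6 312.7 199.   89.5 -18.1]
driver [474.5 319.2 145.2  57.4 -17.4]
63 154
```

View pics/d.png

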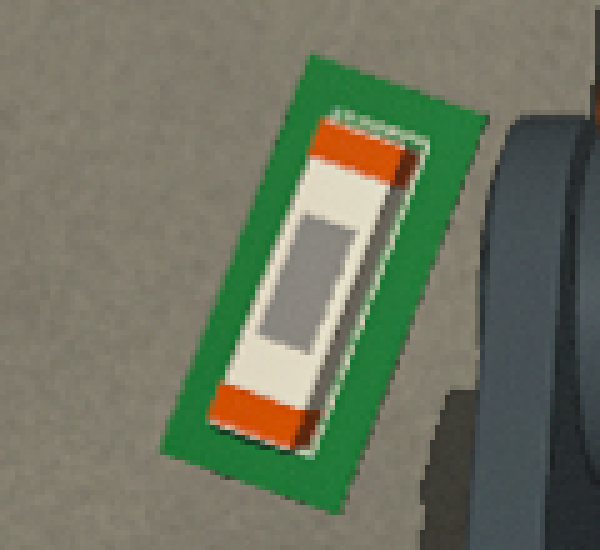

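The driver lies flat inside the outline, with top-face corners at about (317,116), (410,147), (298,449), (209,420). I'll check its centring along the length.

Run:
```python
from h import *
f=vision.grab_frame("top")
P=cast(f,np.array([(317,116),(410,147),(298,449),(209,420)])/5+[63-.4,154-.4],37)[:,:2]
c=np.mean(P,0); d=c-[473.9,312.9]; a=np.radians(-18); print(P.round(1).tolist(),c,"along",d@[np.cos(a),np.sin(a)],"across",d@[-np.sin(a),np.cos(a)])
print([np.linalg.norm(P[i]-P[i-1]).round(1) for i in range(4)])
# white outline extremes at z=3
print(cast(f,np.array([(334,108),(428,142),(312,457)])/5+[62.6,153.6],3)[:,:2])
```

```text
[[549.0, 310.6], [535.7, 267.4], [396.2, 312.0], [408.5, 352.8]] [472.38044494 310.68276397] along -0.760019131403614 across -2.578285112445369
[np.float64(146.7), np.float64(45.2), np.float64(146.4), np.float64(42.7)]
[[556.67458101 311.77729604]
 [541.52897984 266.68857583]
 [391.66859559 314.33280277]]
```

Run:
```python
from h import *
pick(*slot(-1),57,PYAW,20); place(519.3,-94.8,96,-3.4,.8)
pick(*slot(0),47,PYAW,20); place(524.9,15.0,86,-3.4,.85)
pick(*slot(1),62,PYAW,20); place(531.4,124.8,101,-3.4,.95)
arm.move_ptp([300,330,280],rot(0))
for n in("top","scene"):
    f=vision.grab_frame(n); u,q=proj(f,[[530,20,60]])[0].astype(int); print(n,u-65,q-50)
    cv2.imwrite(f"pics/f_{n}.png",cv2.resize(f["color"][q-50:q+50,u-65:u+65],None,fx=6,fy=6,interpolation=cv2.INTER_NEAREST)[...,::-1])
f=vision.grab_frame("top")
print("expect globe",proj(f,[[531.4,124.8,112]]),"torch",proj(f,[[518.3,-94.8,140]]))
h,s,v=[hsv(f)[...,i].astype(int) for i in range(3)]
print(rect(f,blob((h>110)&(h<130)&(s>150)&(v>90),(230,165,285,215)),122))
```

```text
pick hit False width 28.7 force 20.0 tcp [ 365.9 -301.3   57. ]
 lifted width 28.7 F [ 0.4 -0.  -2.4] t 51.9
place hit True tcp [519.3 -94.8  96. ] want z 96
 t 56.9
pick hit False width 45.8 force 20.0 tcp [ 453.5 -309.5   47. ]
 lifted width 46.2 F [-0.  -1.1 -3.1] t 62.0
place hit True tcp [524.8  15.   86. ] want z 86
 t 67.2
pick hit False width 54.6 force 20.0 tcp [ 541.1 -317.6   62. ]
 lifted width 54.5 F [ 0.6  0.  -2.2] t 72.3
place hit True tcp [531.4 124.9 101. ] want z 101
 t 77.7
top 186 137
scene 190 146
expect globe [[203.02948589 183.13216649]] torch [[305.87086029 190.52253316]]
[524.   13.6  53.3  44.3  -2.9]
```

View pics/f_top.png

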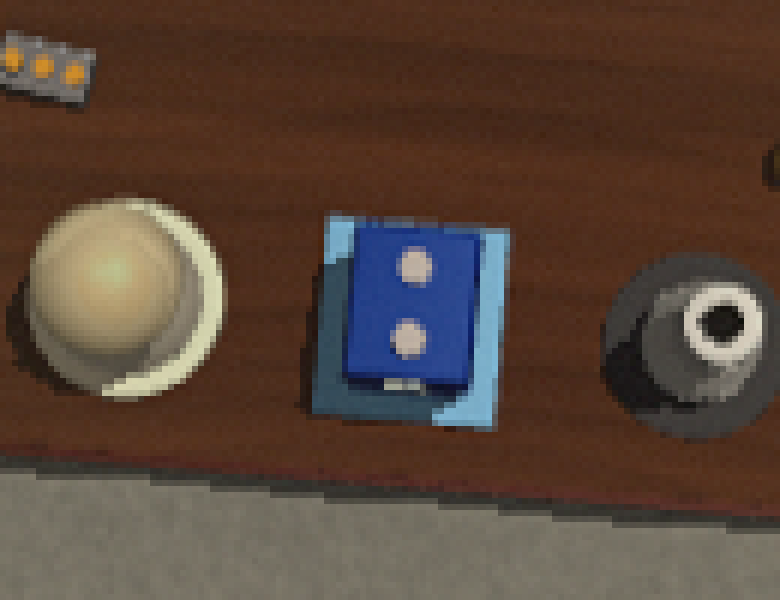

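View pics/f_scene.png

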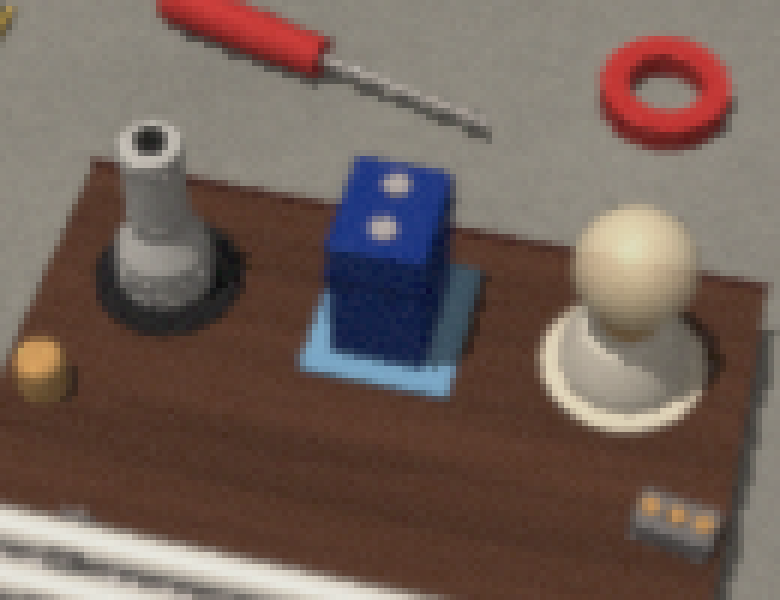

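Run:
```python
from h import *
a=np.linspace(0,2*np.pi,60)
ims=[]
for n in("top","scene"):
    f=vision.grab_frame(n); I=cv2.resize(f["color"],None,fx=8,fy=8,interpolation=cv2.INTER_CUBIC)
    def circ(x,y,z,r,col):
        p=proj(f,np.c_[x+r*np.cos(a),y+r*np.sin(a),z+0*a]); cv2.polylines(I,[((p+.5)*8).astype(int)],True,col,1)
    for x,y,rp,rf in((531.4,124.8,38,30),(518.3,-94.8,36,22)): circ(x,y,42,rp,(255,0,0)); circ(x,y,42,rf,(0,255,0))
    circ(518.3,-94.8,140,14.5,(0,255,0))
    for x,y in((531.4,124.8),(518.3,-94.8)):
        u,q=((proj(f,[[x,y,80]])[0]+.5)*8).astype(int); ims.append(cv2.resize(I[q-190:q+190,u-190:u+190],(295,295)))
cv2.imwrite("pics/chk.png",np.vstack([np.hstack(ims[:2]),np.hstack(ims[2:])])[...,::-1])
```

```text
(no output)
```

View pics/chk.png

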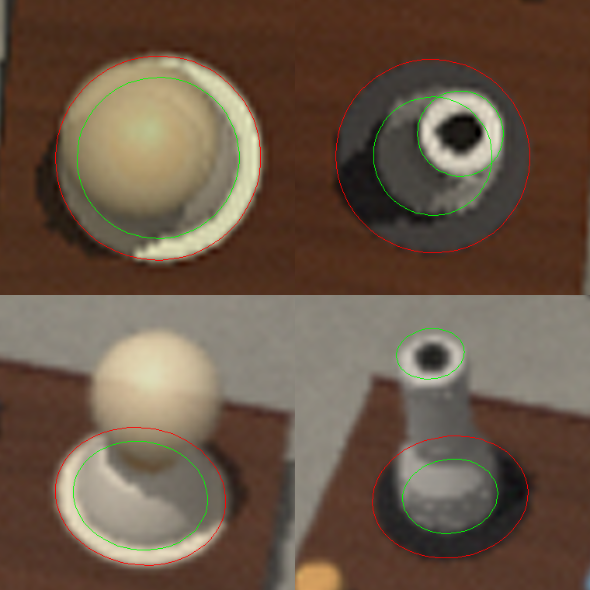

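The overlay shows the bulb foot and torch head concentric with their pads to within 1–2 mm. The box yaw reads −2.9° against −3.4° for its pad, so I'm handing the job in.

```bash
python3 -c "
from station import arm
print(arm.job_done())"
```

```text
the job is handed in; nothing more can be done
None
```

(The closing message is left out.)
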